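# Hang the toy pail on the crane's spring hook

### The job

On the train play table, raise the blue pail's wire handle (bail) from lying flat to upright while the pail still stands on the table. Then carry the pail by it to the red crane and press the handle gently down past the spring keeper into the hook, never forcing it, and let go so that the pail hangs still from the hook, clear of the table, with the keeper sprung shut above the handle. Leave the other toys as they are.

Things in the scene. Friction and masses are not known exactly. Their poses are not given: they have to be found in the camera images.
- pail: Empty open blue metal pail standing upright, 85 mm tall, 96 mm wide at the foot, 106 mm at the rim, about 390 g with its bail (varies by a quarter). Origin: centre of its underside, z up. The bail's pivots are at z = 74 mm on its +y and -y sides, in ears reaching y = +-61 mm.
- bail (a joint): Angle of the pail's 8 mm wire bail about the pivot line, along the pail's y: 0 = flat, sticking out on the pail's -x side; pi/2 = upright; pi = flat on the +x side. It turns freely, falls back if let go; a 6 N pinch lets it turn, a hard one tips the pail. Its crossbar, 115 mm from the pivot line, is straight and parallel to the pail's y from -53 to +53 mm; its legs run at y = +-65 mm.
- bail_mid (a point): Middle of the bail's crossbar, on the wire's axis; 189 mm above the pail's underside when the bail is upright. Its x axis points from the crossbar to the pivot line, y along the crossbar.
- crane: Red toy crane, fixed, 262 mm tall. Origin: on the table straight below the middle of its hook; x points from the hook to the tower (x = 87 to 109 mm, 80 mm wide), y is the way the bail's crossbar must lie in the hook. Base plate 12 mm thick from x = 40 mm. The steel hook (10 mm wide in y) is on an arm from a yellow slider, clamped on the tower at an unknown height.
- hook_mid (a point): Nominal hook height: x = y = 0 in the crane's frame, 240 mm above the table. The real hook is up to 15 mm below or above it; this is not measured: find it by touch. From the REAL height: bowl 28 mm wide inside, from the upturned tip's inner face (x = -14 mm, tip top z = +35) to the shank (x = +14, top z = +40); bottom of the bowl z = -9, seated crossbar's axis z = -5 mm.
- keeper (a joint): Brass spring rod closing the hook's mouth, hinged on the shank, sloping down to the tip. 0 = shut; grows as pushed down (crossbar passes near 0.5). It takes about 8 N, up to 12 N with friction, more than the pail's weight. A crossbar pressed down at x = -9 mm meets it at z = +32, slips under it near z = +10 mm; it then snaps shut. Press the crane with 25 N at most.
- engine: Bystander: red and yellow toy engine, 100 x 42 x 68 mm; origin centre of underside.
- wagon: Bystander: green toy wagon, 90 x 42 x 44 mm; origin centre of underside.
- log_wagon: Bystander: brown toy wagon with a log, 85 x 42 x 50 mm; origin centre of underside.
- signal: Bystander: red signal board on a dowel with a black round foot, 40 mm wide, 95 mm tall; origin centre of underside.
- tree: Bystander: green wooden cone tree, 52 mm wide, 85 mm tall; origin centre of underside.
- bridge: Bystander: wooden toy bridge with a yellow deck, 130 x 50 x 76 mm; origin centre of underside.
There are look-alikes about, which are no part of the job. Of the things shaped like the pail, the blue one is meant.

How it is judged:
On the way, in this order (a step that is already met when the one before it is completed fails the run):
1. the bail is raised upright (within 0.25 rad) while the pail still stands on the table (value of joint bail between 1.32 and 1.82 rad and height (world z) of pail below 0.008 m and angle between pail's own z axis and vertical below 0.2 rad), for 0.1 s.
2. the lifted pail's bail pushes the hook's keeper open (value of joint keeper above 0.3 rad and contact force between pail and crane above 0.5 N and height (world z) of pail above 0.01 m), for 0.04 s.
At the end, for the whole second after the job is handed in: The pail hangs from the hook, crossbar under the shut keeper (below 0.12 rad; its middle within 14 mm in x, 45 mm in y of the hook's, 213 to 254 mm above the table), underside over 10 mm above the table, tilted under 0.4 rad, slower than 0.08 m/s (value of joint keeper below 0.12 rad and x of bail_mid in the frame of crane between -0.014 and 0.014 m and y of bail_mid in the frame of crane between -0.045 and 0.045 m and z of bail_mid in the frame of crane between 0.213 and 0.254 m and contact force between pail and crane above 1 N and height (world z) of pail above 0.01 m and angle between pail's own z axis and vertical below 0.4 rad and linear speed of pail below 0.08 m/s); the robot touches nothing.
It fails at once if the pail or its bail presses on the crane with more than 25 N (contact force between pail and crane above 25 N).
It fails at once if another toy is pushed more than 30 mm (distance of any of engine, wagon, log_wagon, signal, tree, bridge from where it was at the start of the episode above 0.03 m).
It fails at once if another toy is knocked over (angle between any of engine, wagon, log_wagon, signal, tree, bridge's own z axis and vertical above 0.5 rad).
It also fails if it takes over 72 s, if anything falls off the work surface, if the arm or the gripper's body presses on something with over 40 N, if the wrist force passes 120 N, or if a joint passes its speed limit or range.

### The arm

A 6-joint arm with a two-finger parallel gripper is mounted at the origin on the work surface. World frame = base frame: x ahead of the robot, y to its left, z up, the work surface at z = 0. Lengths are in m, angles in rad, forces in N, time in s.
With the tool pointing down it reaches from about 0.35 to 0.775 m from the base axis. Payload 5.5 kg.
Tool frame: the origin (TCP) lies at the very end of the fingers, on their centre line; the grasp point (between the pads) lies 19 mm behind it; z points along the fingers, y is the line along which they close (so a half turn about z gives the same grasp; the last joint's range is limited). The gripper opens to 85 mm and grips with 20 to 120 N. Pads are 22 mm wide; open, the fingers measure 114 mm over their backs; the gripper's body (76 mm by 85 mm) begins 54 mm behind the grasp point. The pads swing forward as they close: fully open they stand 13 mm farther back than shut.
Start: joints at [-1.275, 0.313, 0.046, 1.304, 0, 1.431], TCP at [0.243, -0.521, 0.231] pointing down, gripper open.
Joint ranges: [-2.76, 2.76], [-0.86, 1.69], [-1.03, 1.26], [-2.2, 2.34], [-1.47, 1.5], [-3.14, 3.14]. Speed limits (rad/s): [2.57, 2.57, 3.14, 3.14, 3.14, 3.14].

### API

Orientations are given as a unit quaternion [w, x, y, z].
In Python, from workcell import env, imaging, ticket gives the robot as it stands. The module is installed in compiled form; this text tells all that it offers.
- The arm moves only by the tool apply_moves, never from a script. Its argument "rows" is a list of rows, each an object with "xyz": the shift along the tool's x, y, z in mm, a list of three; "turn": the turn, a rotation vector about the tool's x, y, z in rad, a list of three; "grip": the opening, from 0 (shut) to 1 (fully open). A call has 1 to 12 rows; each row is the pose to reach, as a shift and turn from the pose commanded when the call began, along the tool's axes at that moment; what a row does not reach only later rows make up. A row lasts 1/12 s, in which the tool goes at most 41.7 mm and 7.16 degrees, less where a joint would pass 70% of its speed; a pose out of reach is approached as far as the arm can. A call with a gripper value outside its range is refused whole. The fingers move at their own pace and stop on an object; "force" is the grip in N (left out, the last holds). Time passes only in rows, so rows that repeat a pose let the fingers close. It gives the time, the measured TCP pose, the force, the opening and the grip force at its end, in the units of the state.
- env.get_state(): the state, without advancing time (a new reading comes with each control period).
- imaging.read_camera(name): name is "scene" or "top" or "wrist"; returns a dict with "color" (420x560x3 uint8, blue, green, red), "z_map" (420x560 float32, m along the optical axis (not along the pixel's ray), 0 where there is no reading), "camera_matrix" (3x3 intrinsics, pixels), "view" (4x4, takes a point from world to camera coordinates). Camera axes: x right, y down, z forward; pixel columns grow to the right and rows downward; lengths in m; the calibration is good to about 2 mm. A picture is of the moment at which its call begins.
- ticket.hand_in(): hands the job in; it is judged then, once.
The state is a dict: "clock": time; "joint_pos": joint angles; "qvel": joint speeds; "tau": joint torques, N m; "tcp_pos": TCP position; "orientation": TCP orientation; "wrist_force": force on the tool from outside, world axes, zero at the start; "ft_torque": the same for the moment, N m; "finger_gap": finger opening in m; "grip_force": force on a finger pad.
Only numpy, scipy, OpenCV 4.12 (cv2) and the standard library are available. Lean on these libraries where they do the work, as an engineer would, in place of code of your own. Each camera call takes 0.05 s, during which the arm holds its last target. There are 200 camera calls.

## Working session

There is one attempt and no reset: what is moved stays moved. The work goes in short steps, Python scripts to look and compute and a tool call to move; the robot and the scene stay as the last step left them, time stands still between calls to the robot, and variables do not carry over. Pictures are saved under pics/ and viewed, at most 10 in all, crops included, and the job is handed in when it is done.

Besides the shell and the picture viewer there is one more tool, called after ">>>" as name(argument=value, ...), one argument or row to a line, values as JSON. apply_moves: Moves the arm, as the interface text tells. Its arguments: {"type":"object","properties":{"rows":{"type":"array"},"force":{"type":"number"}},"required":["rows"]}

```bash
mkdir -p pics; cat > h.py <<'E'
import numpy as np, cv2
from workcell import env, imaging, ticket
from scipy.spatial.transform import Rotation as R
def cam(n): return imaging.read_camera(n)
def cloud(c):
    z=c["z_map"].astype(float);K=c["camera_matrix"];v,u=np.indices(z.shape)
    p=np.stack([(u-K[0,2])/K[0,0]*z,(v-K[1,2])/K[1,1]*z,z],-1)
    V=np.array(c["view"]);return (p-V[:3,3])@V[:3,:3]
def ray(c,u,v,h):
    K=c["camera_matrix"];V=np.array(c["view"]);o=-V[:3,:3].T@V[:3,3]
    d=V[:3,:3].T@np.array([(u-K[0,2])/K[0,0],(v-K[1,2])/K[1,1],1]);return o+d*(h-o[2])/d[2]
def st():
    s=env.get_state();q=np.array(s["orientation"]);return s,R.from_quat(q[[1,2,3,0]])
def totool(target):
    s,r=st();return r.inv().apply(np.array(target)-s["tcp_pos"])*1000
E
python3 - <<'E'
from h import *
a=cam("top");b=cam("scene")
cv2.imwrite("pics/top.png",cv2.resize(a["color"],(800,600)));cv2.imwrite("pics/scene.png",cv2.resize(b["color"],(800,600)))
s,r=st();print(s["clock"],s["tcp_pos"],r.as_matrix().round(2),s["wrist_force"])
for n,c in(("top",a),("scene",b)):
    P=cloud(c);hsv=cv2.cvtColor(c["color"],cv2.COLOR_BGR2HSV)
    for nm,lo,hi in(("blue",(95,100,40),(130,255,255)),("red",(0,150,60),(6,255,255)),("yel",(20,130,80),(33,255,255))):
        m=cv2.inRange(hsv,lo,hi);k,l,stt,ce=cv2.connectedComponentsWithStats(m)
        for i in range(1,k):
            if stt[i,4]>60:
                q=P[(l==i)&(c["z_map"]>0)]
                if len(q):print(n,nm,stt[i],q.min(0).round(3),q.max(0).round(3))
E
```

```text
0.1 [ 0.24259381 -0.52085393  0.2305109 ] [[ 0.91  0.42 -0.  ]
 [ 0.42 -0.91  0.  ]
 [ 0.   -0.   -1.  ]] [-1.14371894  0.10062898 -1.6735951 ]
top blue [163  48  12   7  61] [0.982 0.304 0.027] [0.989 0.33  0.077]
top blue [187  48  11   7  61] [0.981 0.233 0.027] [0.99 0.26 0.08]
top blue [   0  136   57   80 3530] [ 0.487  0.654 -0.007] [0.71  0.819 0.1  ]
top blue [528 152  26  22 297] [ 0.609 -0.799  0.055] [ 0.669 -0.738  0.091]
top blue [ 326  161   37   39 1105] [ 0.534 -0.255 -0.006] [ 0.637 -0.151  0.096]
top red [ 146    6   86   42 3531] [0.971 0.123 0.097] [1.105 0.372 0.123]
top red [ 354    9   43   40 1337] [ 0.976 -0.363  0.083] [ 1.079 -0.239  0.147]
top red [   93    77   362   195 60083] [ 0.328 -0.535 -0.014] [0.93  0.529 0.271]
top red [330  87  42  44 873] [ 0.754 -0.3   -0.011] [ 0.896 -0.175  0.013]
top red [334 169  49  51 939] [ 0.481 -0.328 -0.013] [ 0.633 -0.183  0.011]
top red [  5 187  15  22 236] [0.506 0.745 0.015] [0.567 0.782 0.051]
top red [511 195  17  22 228] [ 0.485 -0.735  0.023] [ 0.548 -0.692  0.055]
top red [542 361  18  11  63] [ 0.051 -0.8
[... 1621 characters left out ...]
012]
scene red [121 258  39  38 655] [ 0.705 -0.325 -0.008] [ 0.835 -0.219  0.011]
scene red [  34  305   60   50 1603] [ 0.98  -0.353  0.083] [ 1.08  -0.238  0.145]
scene red [517 358  11  24 226] [0.518 0.749 0.028] [0.574 0.786 0.053]
scene red [ 193  387   81   33 1376] [0.977 0.126 0.104] [1.064 0.286 0.119]
scene yel [127  81  20  12 124] [ 0.02  -0.838  0.002] [ 0.144 -0.762  0.068]
scene yel [  16  133   90   77 3470] [ 0.002 -1.546 -0.604] [ 0.694 -0.652  0.1  ]
scene yel [102 200  41  37 677] [ 0.554 -0.446 -0.006] [ 0.722 -0.385  0.084]
scene yel [293 299  17  10  89] [ 0.624  0.203 -0.001] [0.764 0.254 0.259]
scene yel [278 344  28  35 693] [0.775 0.214 0.013] [0.842 0.282 0.096]
```

View pics/top.png

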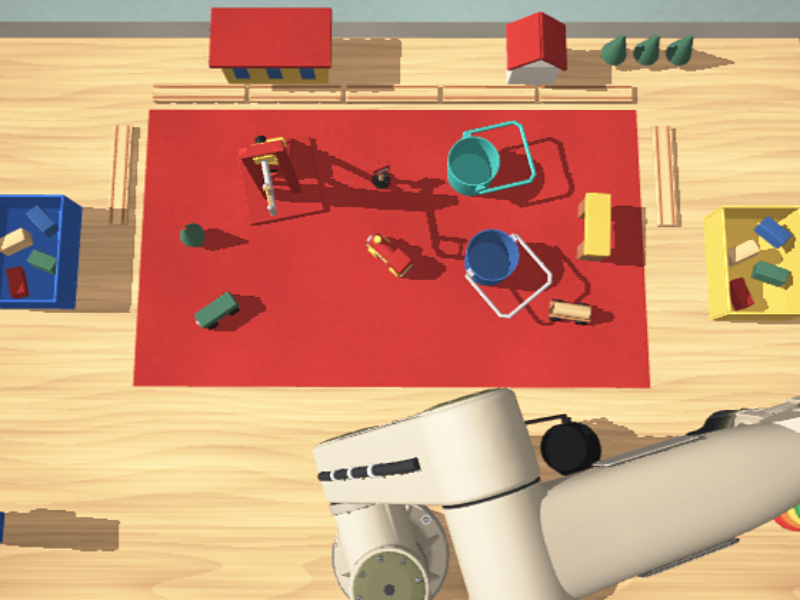

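View pics/scene.png

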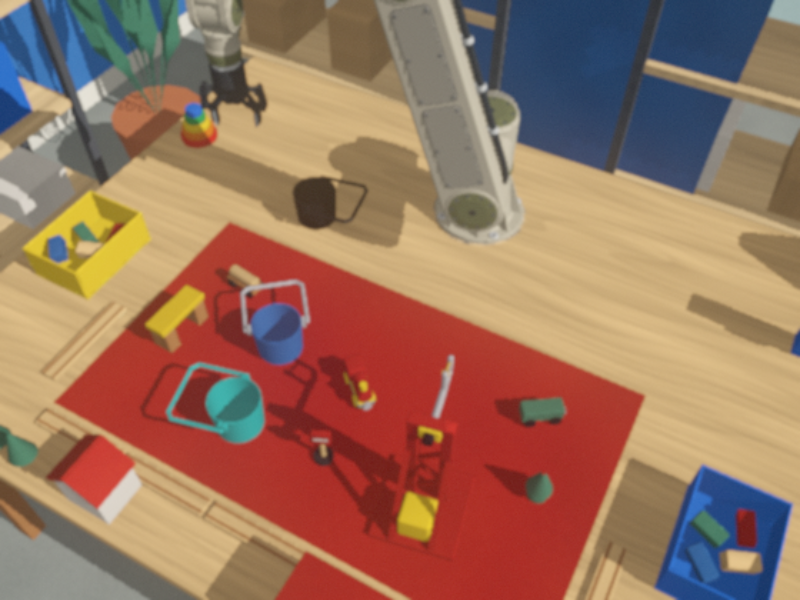

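The top view shows the blue pail at (492,257), its white bail flat with the crossbar from (506,316) to (550,275), and the crane at (265,145) with its hook tip at (272,210). The scene view shows the pail at (277,333), the bail at (275,287) and the hook arm from (437,412) to (450,357). Next I measure the bail, rim and hook in both views.

```bash
python3 - <<'E'
from h import *
for n in("top","scene"):
    c=cam(n);P=cloud(c);hsv=cv2.cvtColor(c["color"],cv2.COLOR_BGR2HSV)
    ok=c["z_map"]>0
    w=(hsv[...,1]<70)&(hsv[...,2]>110)&ok
    box=lambda x0,x1,y0,y1,z0,z1:(P[...,0]>x0)&(P[...,0]<x1)&(P[...,1]>y0)&(P[...,1]<y1)&(P[...,2]>z0)&(P[...,2]<z1)
    m=w&box(.4,.7,-.36,-.1,.03,.2)
    q=P[m];print(n,"bail",len(q),np.percentile(q[:,2],[10,50,90]).round(3))
    # 2D from rays at .074 (mask only by color in neighbourhood)
    (r,cc)=np.nonzero(m);L=np.array([ray(c,u,v,.074)[:2] for u,v in zip(cc,r)])
    print(" rect",cv2.minAreaRect(L.astype(np.float32)))
    b=cv2.inRange(hsv,(95,100,40),(130,255,255))>0
    m=b&ok&box(.5,.68,-.3,-.1,.0,.12);q=P[m];t=q[q[:,2]>.078];print(" rim",len(t),cv2.minEnclosingCircle(t[:,:2].astype(np.float32)),t[:,2].max(), )
    r,cc=np.nonzero(m);L=np.array([ray(c,u,v,.085)[:2] for u,v in zip(cc,r)]);print(" rim ray circ",cv2.minEnclosingCircle(L.astype(np.float32)))
    m=(hsv[...,1]<110)&(hsv[...,2]>110)&ok&box(.55,.9,.1,.4,.12,.4);q=P[m]
    print(" hook",len(q))
    if len(q):
        print(q[np.argsort(q[:,0])][::max(1,len(q)//16)].round(3))
    m=ok&box(.6,.95,.1,.4,.24,.4);q=P[m];print(" crane top",len(q),q.min(0).round(3),q.max(0).round(3),cv2.minAreaRect(q[:,:2].astype(np.float32)))
    m=(hsv[...,0]<8)&(hsv[...,1]>130)&ok&box(.6,.95,.1,.4,.25,.275);q=P[m];print(" red top",len(q),cv2.minAreaRect(q[:,:2].astype(np.float32)),cv2.boxPoints(cv2.minAreaRect(q[:,:2].astype(np.float32))).round(3).tolist())
c=cam("top");cv2.imwrite("pics/c1.png",cv2.resize(np.hstack([c["color"][85:165,150:250],c["color"][150:230,310:410]]),(800,320),interpolation=cv2.INTER_CUBIC))
E
```

```text
top bail 340 [0.074 0.078 0.083]
 rect ((0.5445300936698914, -0.23874403536319733), (0.12592320144176483, 0.13770604133605957), 39.20478057861328)
 rim 125 ((0.5862300395965576, -0.20212377607822418), 0.05272713676095009) 0.09321302604306368
 rim ray circ ((0.5820651054382324, -0.19979773461818695), 0.058163274079561234)
 hook 147
[[0.62  0.209 0.254]
 [0.623 0.205 0.279]
 [0.63  0.209 0.284]
 [0.642 0.206 0.241]
 [0.651 0.211 0.249]
 [0.658 0.214 0.26 ]
 [0.663 0.214 0.293]
 [0.673 0.215 0.244]
 [0.682 0.219 0.25 ]
 [0.688 0.217 0.249]
 [0.694 0.222 0.247]
 [0.698 0.228 0.249]
 [0.704 0.225 0.249]
 [0.71  0.231 0.247]
 [0.715 0.228 0.248]
 [0.72  0.226 0.247]
 [0.727 0.224 0.229]]
 crane top 601 [0.62 0.19 0.24] [0.77  0.271 0.295] ((0.6966570615768433, 0.23510293662548065), (0.08026205748319626, 0.14661788940429688), 83.75346374511719)
 red top 272 ((0.7472599148750305, 0.23315167427062988), (0.040776390582323074, 0.08029115200042725), 11.081659317016602) [[0.7200000286102295, 0.26899999380111694], [0.7350000143051147, 0.1899999976158142], [0.7749999761581421, 0.1979999989271164], 
[... 478 characters left out ...]
.665 0.214 0.292]
 [0.667 0.218 0.277]
 [0.668 0.214 0.259]
 [0.67  0.218 0.259]
 [0.673 0.22  0.251]
 [0.68  0.223 0.246]
 [0.686 0.218 0.25 ]
 [0.693 0.225 0.242]
 [0.7   0.22  0.25 ]
 [0.707 0.224 0.244]
 [0.714 0.23  0.246]
 [0.723 0.223 0.248]]
 crane top 731 [0.625 0.192 0.24 ] [0.772 0.272 0.294] ((0.7000970244407654, 0.23674865067005157), (0.08052278310060501, 0.1438283920288086), 83.49590301513672)
 red top 318 ((0.7212453484535217, 0.2370053231716156), (0.07920168340206146, 0.09665961563587189), 76.02975463867188) [[0.6650000214576721, 0.20999999344348907], [0.7590000033378601, 0.18700000643730164], [0.777999997138977, 0.2639999985694885], [0.6840000152587891, 0.28700000047683716]]
```

View pics/c1.png

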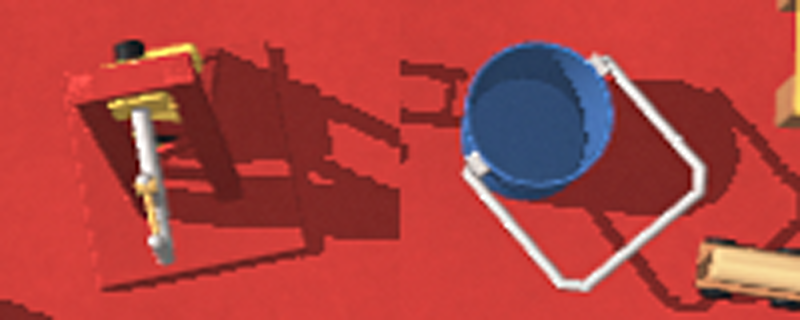

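The close crop shows the hook running from the tower at (130,60) to the tip at (165,250). The pail's crossbar runs from (570,285) to (700,185). The bail points 39° from -x, with the crossbar's middle near (0.500,-0.275,0.074). My plan is to cage the wire with a tilted, half-open gripper and swing it up without pinching.

```bash
cat >> h.py <<'E'
def pose(az,tilt):
    """tool x horizontal at azimuth az (deg); tool z is down tilted by tilt (deg) towards az-90"""
    a=np.radians(az);t=np.radians(tilt);x=np.array([np.cos(a),np.sin(a),0]);h=np.array([np.sin(a),-np.cos(a),0])
    z=h*np.sin(t)-np.array([0,0,1])*np.cos(t);return R.from_matrix(np.stack([x,np.cross(z,x),z],1))
def rel(p,Rt,base=None):
    s,r=st();b=s["tcp_pos"]
    if base: b,r=base
    return (r.inv().apply(np.array(p)-b)*1000).round(1).tolist(),(r.inv()*Rt).as_rotvec().round(3).tolist()
E
python3 - <<'E'
from h import *
Rt=pose(129.2,45);z=Rt.as_matrix()[:,2];print(z)
print(rel(np.array([.5,-.275,.074])+z*(.019-.1),Rt))
E
```

```text
[ 0.5479685   0.44691221 -0.70710678]
([281.6, -100.2, 99.7], [-0.553, 0.709, -1.714])
```

>>> apply_moves(
  rows=[
    {"xyz": [100,-40,0],"turn": [0,0,0],"grip": 0.55},
    {"xyz": [200,-80,0],"turn": [-0.553,0.709,-1.714],"grip": 0.55},
    {"xyz": [280,-100,20],"turn": [-0.553,0.709,-1.714],"grip": 0.55},
    {"xyz": [281.6,-100.2,30],"turn": [-0.553,0.709,-1.714],"grip": 0.55},
    {"xyz": [281.6,-100.2,40],"turn": [-0.553,0.709,-1.714],"grip": 0.55},
    {"xyz": [281.6,-100.2,50],"turn": [-0.553,0.709,-1.714],"grip": 0.55},
    {"xyz": [281.6,-100.2,60],"turn": [-0.553,0.709,-1.714],"grip": 0.55},
    {"xyz": [281.6,-100.2,60],"turn": [-0.553,0.709,-1.714],"grip": 0.55},
    {"xyz": [281.6,-100.2,60],"turn": [-0.553,0.709,-1.714],"grip": 0.55},
    {"xyz": [281.6,-100.2,60],"turn": [-0.553,0.709,-1.714],"grip": 0.55},
    {"xyz": [281.6,-100.2,60],"turn": [-0.553,0.709,-1.714],"grip": 0.55},
    {"xyz": [281.6,-100.2,60],"turn": [-0.553,0.709,-1.714],"grip": 0.55},
  ],
)

```text
clock: 1.25
tcp_pos: [0.4557, -0.3109, 0.1716]
orientation: [0.128, 0.63, 0.718, 0.267]
wrist_force: [-0.1, -0.8, -0.9]
finger_gap: 0.0472
grip_force: 0.0
```

```bash
python3 - <<'E'
from h import *
Rt=pose(129.2,45);z=Rt.as_matrix()[:,2]
print(rel(np.array([.5,-.275,.074])+z*(.019-.1),Rt));s,r=st();print(s["tcp_pos"],s["joint_pos"],s["finger_gap"],r.as_matrix()[:,2])
E
```

```text
([-6.4, -22.0, 33.1], [-0.158, 0.205, -0.489])
[ 0.45568562 -0.3109493   0.17157971] [-1.06690611  0.18509122 -0.40996924  0.90717408  0.59760329  0.39592178] 0.04717210818625929 [ 0.52007516  0.22207814 -0.82474428]
```

>>> apply_moves(
  rows=[
    {"xyz": [-6.4,-22,33],"turn": [-0.158,0.205,-0.489],"grip": 0.55},
    {"xyz": [-6.4,-22,33],"turn": [-0.158,0.205,-0.489],"grip": 0.55},
    {"xyz": [-6.4,-22,33],"turn": [-0.158,0.205,-0.489],"grip": 0.55},
    {"xyz": [-6.4,-22,33],"turn": [-0.158,0.205,-0.489],"grip": 0.55},
    {"xyz": [-6.4,-22,33],"turn": [-0.158,0.205,-0.489],"grip": 0.55},
    {"xyz": [-6.4,-22,33],"turn": [-0.158,0.205,-0.489],"grip": 0.55},
    {"xyz": [-6.4,-22,33],"turn": [-0.158,0.205,-0.489],"grip": 0.55},
  ],
)

```text
clock: 1.83
tcp_pos: [0.4554, -0.3122, 0.1305]
orientation: [0.163, 0.401, 0.833, 0.345]
wrist_force: [0.7, 0.7, -0.5]
finger_gap: 0.0469
grip_force: 0.0
```

```bash
python3 - <<'E'
from h import *
s,r=st();print(s["tcp_pos"],s["joint_pos"],r.as_matrix().round(3).tolist())
c=cam("wrist");cv2.imwrite("pics/w1.png",c["color"])
P=cloud(c);hsv=cv2.cvtColor(c["color"],cv2.COLOR_BGR2HSV)
m=(hsv[...,1]<70)&(hsv[...,2]>110)&(c["z_map"]>0)&(P[...,2]>.06)&(P[...,2]<.095)&(P[...,0]>.4)&(P[...,0]<.7)&(P[...,1]<-.1)
q=P[m];print(len(q));rc=cv2.minAreaRect(q[:,:2].astype(np.float32));print(rc,q[:,2].min(),np.median(q[:,2]),q[:,2].max())
xp=np.array([.775,.632]);yp=np.array([-.632,.775])
a=q[:,:2]@xp;b=q[:,:2]@yp;print("a",a.min(),a.max(),"b",b.min(),b.max())
k=a<a.min()+.012;bm=np.median(b[k]);print("bar",np.polyfit(b[k],a[k],1),np.median(a[k]),b[k].min(),b[k].max(),np.median(q[k,2]))
E
```

```text
[ 0.45537827 -0.3122155   0.13049038] [-1.14338235  0.42629034 -0.28678331  1.10373802  0.75166586 -0.34445627] [[-0.626, 0.555, 0.548], [0.78, 0.441, 0.445], [0.006, 0.706, -0.709]]
3037
((0.5467907786369324, -0.23644663393497467), (0.12832941114902496, 0.13701052963733673), 39.50848388671875) 0.06442455754570087 0.07661472414761461 0.08492741041864074
a 0.210079268277336 0.3385241612968982 b -0.5975605483982634 -0.46020900793941305
bar [0.00249202 0.21514209] 0.21312514356010828 -0.5939444543116948 -0.4644881139189762 0.07635328420104676
```

View pics/w1.png

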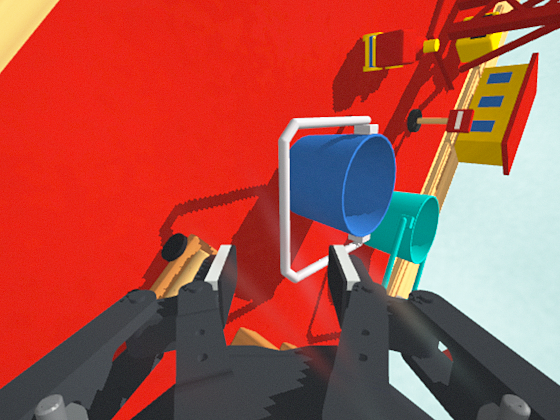

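The wrist view shows the crossbar at (285,135)–(285,275), lined up between the fingers, which confirms (0.4995,-0.275,0.074). I'll advance and then narrow to a loose cage.

```bash
python3 - <<'E'
from h import *
Rt=pose(129.2,45);z=Rt.as_matrix()[:,2]
print(rel(np.array([.4995,-.2753,.074])+z*.019,Rt))
E
```

```text
([0.6, 0.5, 99.7], [-0.002, 0.002, -0.008])
```

>>> apply_moves(
  rows=[
    {"xyz": [0,0,30],"turn": [0,0,0],"grip": 0.55},
    {"xyz": [0.5,0.5,60],"turn": [0,0,0],"grip": 0.55},
    {"xyz": [0.5,0.5,85],"turn": [0,0,0],"grip": 0.55},
    {"xyz": [0.5,0.5,100],"turn": [0,0,0],"grip": 0.4},
    {"xyz": [0.5,0.5,100],"turn": [0,0,0],"grip": 0.3},
    {"xyz": [0.5,0.5,100],"turn": [0,0,0],"grip": 0.2},
    {"xyz": [0.5,0.5,100],"turn": [0,0,0],"grip": 0.17},
    {"xyz": [0.5,0.5,100],"turn": [0,0,0],"grip": 0.17},
  ],
  force=20,
)

```text
clock: 2.55
tcp_pos: [0.5103, -0.2679, 0.0619]
orientation: [0.164, 0.399, 0.833, 0.345]
wrist_force: [-0.5, 0.2, -0.6]
finger_gap: 0.0143
grip_force: 0.0
```

```bash
python3 - <<'E'
from h import *
s,r=st();print(s["tcp_pos"],s["wrist_force"],s["finger_gap"])
c=cam("wrist");cv2.imwrite("pics/w2.png",c["color"])
# arc plan, relative to current pose, ideal
xp=np.array([.775,.632,0]);Z=np.array([0,0,1]);piv=np.array([.4995,-.2753,.074])+.115*xp
base=(np.array([.4995,-.2753,.074])+pose(129.2,45).as_matrix()[:,2]*.019,pose(129.2,45))
for k in range(1,19):
    th=np.radians(5*k);Rt=pose(129.2,45-2.5*k);w=piv+.115*(-xp*np.cos(th)+Z*np.sin(th))
    print(k,rel(w+Rt.as_matrix()[:,2]*.019,Rt,base))
    if k==9: base=(w+Rt.as_matrix()[:,2]*.019,Rt)
E
```

```text
[ 0.51031175 -0.2678634   0.06192081] [-0.48033825  0.22159994 -0.61236307] 0.014297201163543194
1 ([-0.0, 6.6, -6.8], [0.044, -0.0, -0.0])
2 ([-0.0, 13.7, -13.0], [0.087, -0.0, 0.0])
3 ([-0.0, 21.3, -18.4], [0.131, 0.0, -0.0])
4 ([-0.0, 29.4, -23.2], [0.175, -0.0, -0.0])
5 ([-0.0, 37.9, -27.2], [0.218, 0.0, -0.0])
6 ([-0.0, 46.6, -30.4], [0.262, 0.0, 0.0])
7 ([-0.0, 55.6, -32.8], [0.305, 0.0, 0.0])
8 ([-0.0, 64.8, -34.4], [0.349, -0.0, 0.0])
9 ([-0.0, 74.0, -35.1], [0.393, -0.0, -0.0])
10 ([-0.0, 8.6, -3.4], [0.044, 0.0, -0.0])
11 ([-0.0, 17.5, -6.1], [0.087, 0.0, -0.0])
12 ([-0.0, 26.5, -7.9], [0.131, 0.0, 0.0])
13 ([-0.0, 35.7, -8.9], [0.175, 0.0, -0.0])
14 ([-0.0, 44.9, -9.1], [0.218, 0.0, 0.0])
15 ([-0.0, 54.1, -8.4], [0.262, 0.0, 0.0])
16 ([-0.0, 63.2, -6.9], [0.305, 0.0, -0.0])
17 ([-0.0, 72.1, -4.6], [0.349, 0.0, -0.0])
18 ([-0.0, 80.7, -1.4], [0.393, 0.0, -0.0])
```

View pics/w2.png

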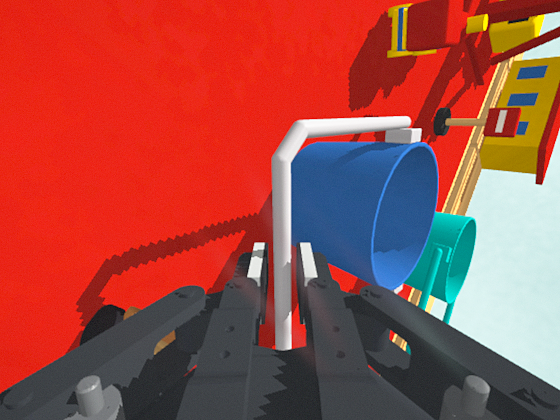

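The wire at (283,160)–(283,350) lies between the pads at (258,265) and (308,265), so it is caged. I'll swing it up now.

>>> apply_moves(
  rows=[
    {"xyz": [0,6.6,-6.8],"turn": [0.044,0,0],"grip": 0.17},
    {"xyz": [0,13.7,-13],"turn": [0.087,0,0],"grip": 0.17},
    {"xyz": [0,21.3,-18.4],"turn": [0.131,0,0],"grip": 0.17},
    {"xyz": [0,29.4,-23.2],"turn": [0.175,0,0],"grip": 0.17},
    {"xyz": [0,37.9,-27.2],"turn": [0.218,0,0],"grip": 0.17},
    {"xyz": [0,46.6,-30.4],"turn": [0.262,0,0],"grip": 0.17},
    {"xyz": [0,55.6,-32.8],"turn": [0.305,0,0],"grip": 0.17},
    {"xyz": [0,64.8,-34.4],"turn": [0.349,0,0],"grip": 0.17},
    {"xyz": [0,74,-35.1],"turn": [0.393,0,0],"grip": 0.17},
    {"xyz": [0,74,-35.1],"turn": [0.393,0,0],"grip": 0.17},
  ],
)

```text
clock: 3.43
tcp_pos: [0.534, -0.2501, 0.1412]
orientation: [0.085, 0.422, 0.885, 0.175]
wrist_force: [0.5, -1.0, -0.1]
finger_gap: 0.0144
grip_force: 0.1
```

>>> apply_moves(
  rows=[
    {"xyz": [0,8.6,-3.4],"turn": [0.044,0,0],"grip": 0.17},
    {"xyz": [0,17.5,-6.1],"turn": [0.087,0,0],"grip": 0.17},
    {"xyz": [0,26.5,-7.9],"turn": [0.131,0,0],"grip": 0.17},
    {"xyz": [0,35.7,-8.9],"turn": [0.175,0,0],"grip": 0.17},
    {"xyz": [0,44.9,-9.1],"turn": [0.218,0,0],"grip": 0.17},
    {"xyz": [0,54.1,-8.4],"turn": [0.262,0,0],"grip": 0.17},
    {"xyz": [0,63.2,-6.9],"turn": [0.305,0,0],"grip": 0.17},
    {"xyz": [0,72.1,-4.6],"turn": [0.349,0,0],"grip": 0.17},
    {"xyz": [0,80.7,-1.4],"turn": [0.393,0,0],"grip": 0.17},
    {"xyz": [0,80.7,-1.4],"turn": [0.393,0,0],"grip": 0.17},
    {"xyz": [0,80.7,-1.4],"turn": [0.393,0,0],"grip": 0.17},
  ],
)

```text
clock: 4.35
tcp_pos: [0.5897, -0.2031, 0.1691]
orientation: [-0.003, 0.431, 0.902, 0.0]
wrist_force: [-0.3, 0.4, -0.2]
finger_gap: 0.0146
grip_force: 0.0
```

```bash
python3 - <<'E'
from h import *
s,r=st();print(s["tcp_pos"],s["wrist_force"],s["finger_gap"],r.as_matrix().round(3).tolist(),s["joint_pos"])
c=cam("wrist");d=cam("scene")
cv2.imwrite("pics/w3.png",np.hstack([cv2.resize(c["color"],(400,300)),cv2.resize(d["color"][140:290,80:280],(400,300))]))
P=cloud(d);m=(d["z_map"]>0)&(cv2.inRange(cv2.cvtColor(d["color"],cv2.COLOR_BGR2HSV),(95,100,40),(130,255,255))>0)&(P[...,0]>.45)&(P[...,0]<.72)&(P[...,1]>-.35)&(P[...,1]<-.05)&(P[...,2]>.078)&(P[...,2]<.2)
q=P[m];print(cv2.minEnclosingCircle(q[:,:2].astype(np.float32)),q[:,2].max())
E
```

```text
[ 0.58965672 -0.20313298  0.16906109] [-0.30315109  0.43641524 -0.18075808] 0.01457683589635995 [[-0.628, 0.778, -0.004], [0.778, 0.628, 0.003], [0.005, -0.001, -1.0]] [-4.60793761e-01  4.34551931e-01  7.07409800e-02  1.21218747e+00
  8.33193185e-04  4.30620419e-01]
((0.5933051705360413, -0.20239576697349548), 0.05407797917723656) 0.09120246006028102
```

View pics/w3.png

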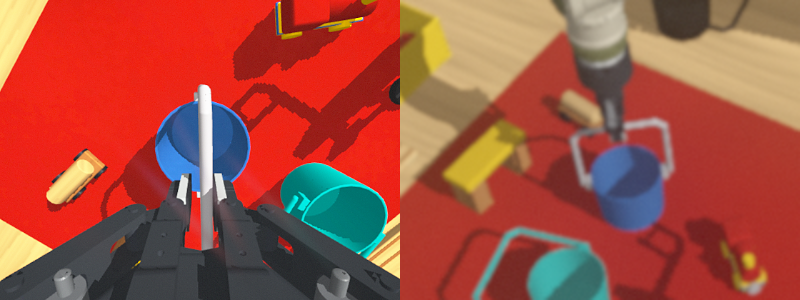

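The left half (wrist) shows the wire at (205,90)–(205,250) in the fingers with the pail below it. The right half shows the pail standing with its bail upright. The hook is 10 mm wide, so I must grip beside the crossbar's middle. I'll check where the camera sits before choosing the side.

```bash
python3 - <<'E'
from h import *
s,r=st();c=cam("wrist");V=np.array(c["view"]);o=-V[:3,:3].T@V[:3,3]
print("cam in tool mm",totool(o),"fwd",r.inv().apply(V[2,:3]).round(2))
P=cloud(c);hsv=cv2.cvtColor(c["color"],cv2.COLOR_BGR2HSV)
T=(P-s["tcp_pos"])@r.as_matrix()*1000
m=(hsv[...,1]<60)&(hsv[...,2]>120)&(c["z_map"]>0)&(abs(T[...,1])<15)&(T[...,2]<0)&(T[...,2]>-40)&(T[...,0]>15)
q=T[m];print(len(q),q.min(0),q.max(0),np.median(q,0))
m=(cv2.inRange(hsv,(95,100,40),(130,255,255))>0)&(c["z_map"]>0)&(P[...,2]>.079)&(P[...,2]<.1)
q=P[m];print("rim",cv2.minEnclosingCircle(q[:,:2].astype(np.float32)))
E
```

```text
cam in tool mm [  70.92669405    1.34936043 -142.11791187] fwd [-0.28  0.    0.96]
2368 [ 15.01442619  -1.31491365 -24.8433786 ] [69.74866783  7.43944359 -2.064194  ] [ 44.1165782    3.25262903 -22.03355886]
rim ((0.5906801223754883, -0.2011851817369461), 0.0527079701423645)
```

>>> apply_moves(
  rows=[
    {"xyz": [-8,1,0],"turn": [0,0,0],"grip": 0.17},
    {"xyz": [-17,2,0],"turn": [0,0,0],"grip": 0.17},
    {"xyz": [-25,2,0],"turn": [0,0,0],"grip": 0.17},
    {"xyz": [-25,2,0],"turn": [0,0,0],"grip": 0.15},
    {"xyz": [-25,2,0],"turn": [0,0,0],"grip": 0.12},
    {"xyz": [-25,2,0],"turn": [0,0,0],"grip": 0.09},
    {"xyz": [-25,2,0],"turn": [0,0,0],"grip": 0.0},
    {"xyz": [-25,2,0],"turn": [0,0,0],"grip": 0.0},
    {"xyz": [-25,2,0],"turn": [0,0,0],"grip": 0.0},
    {"xyz": [-25,2,0],"turn": [0,0,0],"grip": 0.0},
  ],
  force=80,
)

```text
clock: 5.33
tcp_pos: [0.6068, -0.2212, 0.1698]
orientation: [-0.002, 0.431, 0.902, -0.0]
wrist_force: [-0.1, -1.2, -0.3]
finger_gap: 0.0053
grip_force: 78.0
```

>>> apply_moves(
  rows=[
    {"xyz": [0,0,-5],"turn": [0,0,0],"grip": 0.0},
    {"xyz": [0,0,-15],"turn": [0,0,0],"grip": 0.0},
    {"xyz": [0,0,-28],"turn": [0,0,0],"grip": 0.0},
    {"xyz": [0,0,-40],"turn": [0,0,0],"grip": 0.0},
    {"xyz": [0,0,-50],"turn": [0,0,0],"grip": 0.0},
    {"xyz": [0,0,-50],"turn": [0,0,0],"grip": 0.0},
    {"xyz": [0,0,-50],"turn": [0,0,0],"grip": 0.0},
  ],
)

```text
clock: 5.92
tcp_pos: [0.6075, -0.2216, 0.2205]
orientation: [-0.001, 0.431, 0.902, -0.0]
wrist_force: [-0.4, 0.5, -4.6]
finger_gap: 0.0052
grip_force: 78.0
```

```bash
python3 - <<'E'
from h import *
s,r=st();print(s["clock"],s["tcp_pos"],s["wrist_force"],s["finger_gap"],s["joint_pos"])
d=cam("scene");c=cam("wrist")
cv2.imwrite("pics/s4.png",np.hstack([cv2.resize(c["color"],(400,300)),cv2.resize(d["color"][140:290,80:280],(400,300))]))
E
```

```text
5.9167 [ 0.60753912 -0.22162302  0.22050773] [-0.3623347   0.51354542 -4.60609242] 0.005239353611175208 [-4.73574226e-01  4.62383817e-01  2.40095734e-01  1.35128808e+00
 -5.05175009e-04  4.18546902e-01]
```

View pics/s4.png

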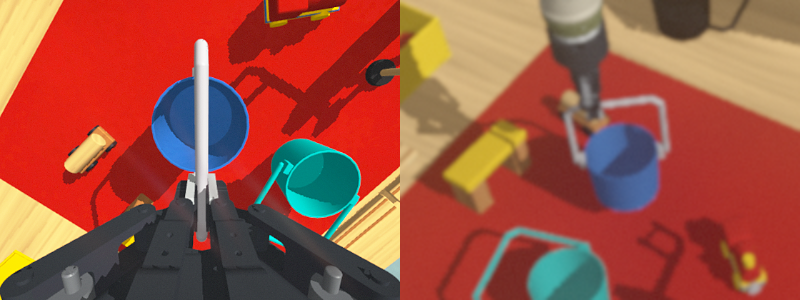

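The left half shows the wire at (203,50)–(203,240) gripped to one side of its middle. The right half shows the pail hanging clear, and the wrist reads about 4 N. Next is the carry to a standoff in front of the hook.

```bash
python3 - <<'E'
from h import *
hk=np.array([.645,.2115]);x=np.array([.982,.19]);y=np.array([-.19,.982])
p=hk-.085*x-.025*y
Rt=pose(101,0);print(rel([*p,.293],Rt))
s,r=st();print(r.inv().apply(np.array([*p,.293])-s["tcp_pos"]))
E
```

```text
([330.9, 214.4, -72.9], [-0.004, -0.004, 0.487])
[ 0.33091582  0.21439045 -0.07294505]
```

>>> apply_moves(
  rows=[
    {"xyz": [0,0,-15],"turn": [0,0,0],"grip": 0.0},
    {"xyz": [5,3,-35],"turn": [0,0,0.02],"grip": 0.0},
    {"xyz": [15,10,-58],"turn": [0,0,0.05],"grip": 0.0},
    {"xyz": [33,21,-70],"turn": [0,0,0.08],"grip": 0.0},
    {"xyz": [57,37,-73],"turn": [0,0,0.12],"grip": 0.0},
    {"xyz": [81,52,-73],"turn": [0,0,0.16],"grip": 0.0},
    {"xyz": [105,68,-73],"turn": [0,0,0.2],"grip": 0.0},
    {"xyz": [129,84,-73],"turn": [0,0,0.24],"grip": 0.0},
    {"xyz": [153,99,-73],"turn": [0,0,0.28],"grip": 0.0},
    {"xyz": [177,115,-73],"turn": [0,0,0.32],"grip": 0.0},
    {"xyz": [198,128,-73],"turn": [0,0,0.35],"grip": 0.0},
    {"xyz": [210,136,-73],"turn": [0,0,0.37],"grip": 0.0},
  ],
)

```text
clock: 7.02
tcp_pos: [0.5802, 0.0301, 0.2923]
orientation: [-0.003, 0.59, 0.808, -0.001]
wrist_force: [-0.1, 0.3, -3.9]
finger_gap: 0.0048
grip_force: 78.2
```

```bash
python3 - <<'E'
from h import *
hk=np.array([.645,.2115]);x=np.array([.982,.19]);y=np.array([-.19,.982])
p=hk-.085*x-.025*y
print(rel([*p,.293],pose(101,0)));print(st()[0]["tcp_pos"])
E
```

```text
([138.2, 29.6, -0.2], [-0.005, -0.004, 0.117])
[0.58018054 0.03012126 0.29230372]
```

>>> apply_moves(
  rows=[
    {"xyz": [12,3,0],"turn": [0,0,0.02],"grip": 0.0},
    {"xyz": [32,7,0],"turn": [0,0,0.04],"grip": 0.0},
    {"xyz": [55,12,0],"turn": [0,0,0.06],"grip": 0.0},
    {"xyz": [80,17,0],"turn": [0,0,0.08],"grip": 0.0},
    {"xyz": [104,22,0],"turn": [0,0,0.1],"grip": 0.0},
    {"xyz": [122,26,0],"turn": [0,0,0.117],"grip": 0.0},
    {"xyz": [132,28,0],"turn": [0,0,0.117],"grip": 0.0},
    {"xyz": [138,29.6,0],"turn": [-0.004,-0.004,0.117],"grip": 0.0},
    {"xyz": [138,29.6,0],"turn": [-0.004,-0.004,0.117],"grip": 0.0},
    {"xyz": [138,29.6,0],"turn": [-0.004,-0.004,0.117],"grip": 0.0},
  ],
)

```text
clock: 7.85
tcp_pos: [0.5676, 0.1673, 0.2931]
orientation: [0.001, 0.636, 0.772, -0.001]
wrist_force: [0.7, 0.2, -2.5]
finger_gap: 0.005
grip_force: 78.2
```

```bash
python3 - <<'E'
from h import *
s,r=st();print(s["tcp_pos"],s["wrist_force"],r.as_matrix().round(3).tolist())
c=cam("wrist");d=cam("scene")
cv2.imwrite("pics/w5.png",np.hstack([cv2.resize(c["color"],(400,300)),cv2.resize(d["color"][210:360,200:400],(400,300))]))
for n,k in(("w",c),("s",d),("t",cam("top"))):
    P=cloud(k);hsv=cv2.cvtColor(k["color"],cv2.COLOR_BGR2HSV);ok=k["z_map"]>0
    A=np.array([[.982,.19],[-.19,.982]]);Q=np.concatenate([(P[...,:2]-[.645,.2115])@A.T,P[...,2:]],-1)*1000
    m=(hsv[...,1]<110)&(hsv[...,2]>90)&ok&(Q[...,0]>-32)&(Q[...,0]<85)&(abs(Q[...,1])<18)&(Q[...,2]>210)&(Q[...,2]<310)
    q=Q[m];print(n,len(q))
    for a in range(-32,84,6):
        g=q[(q[:,0]>=a)&(q[:,0]<a+6)]
        if len(g)>1:print(a,len(g),np.median(g[:,1]).round(1),g[:,2].min().round(),np.percentile(g[:,2],90).round(),g[:,2].max().round())
E
```

```text
[0.56763915 0.16729638 0.29312265] [ 0.65790281  0.20841394 -2.54997939] [[-0.191, 0.982, 0.0], [0.982, 0.191, -0.002], [-0.002, -0.0, -1.0]]
w 3465
-26 303 2.0 246.0 284.0 287.0
-20 411 4.8 244.0 287.0 288.0
-14 69 4.3 243.0 286.0 287.0
-8 82 4.1 241.0 247.0 248.0
-2 129 2.7 239.0 245.0 246.0
4 162 2.7 239.0 246.0 248.0
10 208 3.0 240.0 249.0 285.0
16 613 3.8 241.0 292.0 294.0
22 124 5.1 242.0 292.0 293.0
28 76 6.0 242.0 247.0 249.0
34 108 5.1 242.0 248.0 249.0
40 127 4.4 242.0 248.0 249.0
46 143 3.9 243.0 248.0 249.0
52 155 3.4 242.0 248.0 249.0
58 164 3.2 243.0 248.0 249.0
64 172 3.3 241.0 248.0 249.0
70 166 3.8 241.0 248.0 249.0
76 167 3.4 241.0 248.0 249.0
82 86 3.7 241.0 248.0 249.0
s 217
-26 2 0.6 257.0 282.0 285.0
-20 21 1.9 250.0 289.0 290.0
-14 17 2.0 245.0 287.0 290.0
-8 7 1.7 239.0 281.0 281.0
-2 3 2.6 242.0 275.0 283.0
4 7 2.0 238.0 286.0 287.0
10 8 -1.7 285.0 291.0 291.0
16 21 2.4 242.0 292.0 294.0
22 43 1.4 242.0 291.0 295.0
28 10 1.3 245.0 249.0 250.0
34 12 0.2 244.0 250.0 252.0
40 7 1.5 244.0 249.0 250.0
46 12 2.2 245.0 250.0 253.0
52 12 1.5 241.0 249.0 250.0
58 7 1.8 242.0 250.0 250.0
64 10 2.4 244.0 251.0 252.0
70 12 0.7 242.0 251.0 251.0
76 6 2.1 244.0 250.0 250.0
t 0
```

View pics/w5.png

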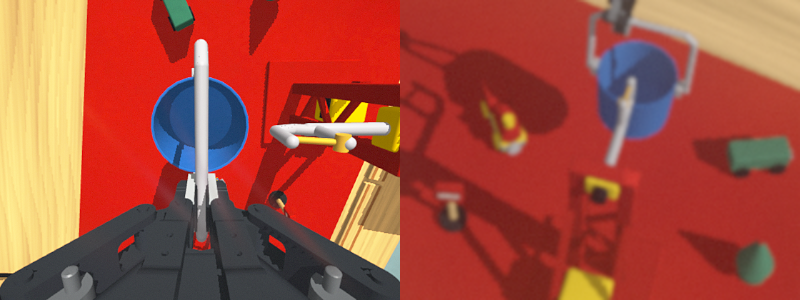

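The left half (wrist) shows the hook tip at (280,130), the shank at (345,140), the brass keeper between them, and the held wire at (202,50)–(202,240). The hook's bowl and tops put the real hook height near 0.253. I now get the offsets relative to the wire in this one view.

```bash
python3 - <<'E'
from h import *
s,r=st();c=cam("wrist");P=cloud(c);hsv=cv2.cvtColor(c["color"],cv2.COLOR_BGR2HSV)
T=(P-s["tcp_pos"])@r.as_matrix()*1000;ok=c["z_map"]>0
w=(hsv[...,1]<110)&(hsv[...,2]>90)&ok
def rep(n,m):
    q=T[m];print(n,len(q),np.percentile(q,[2,50,98],axis=0).round(1).tolist())
rep("wire",w&(abs(T[...,1])<20)&(T[...,2]<0)&(T[...,2]>-45)&(T[...,0]>15)&(T[...,0]<50))
rep("wire end",w&(abs(T[...,1])<20)&(T[...,2]<20)&(T[...,2]>-45)&(T[...,0]>60))
H=lambda a,b:w&(T[...,1]>a)&(T[...,1]<b)&(T[...,0]>0)&(T[...,0]<60)
rep("tip top",H(50,85)&(T[...,2]<12));rep("shank top",H(85,130)&(T[...,2]<6))
rep("bowl",H(75,95)&(T[...,2]>35)&(T[...,2]<60));rep("arm",H(115,165)&(T[...,2]>30)&(T[...,2]<70))
m=(hsv[...,0]>15)&(hsv[...,0]<35)&(hsv[...,1]>110)&ok&(T[...,1]>50)&(T[...,1]<120)&(T[...,2]<40)&(T[...,2]>-20);rep("keeper",m)
E
```

```text
wire 1448 [[15.7, -2.3, -23.5], [33.4, 1.3, -21.9], [49.3, 5.1, -19.4]]
wire end 1765 [[60.8, -2.3, -22.9], [76.6, 1.3, -20.7], [94.1, 5.2, -8.0]]
tip top 393 [[3.7, 50.2, -89.7], [30.4, 65.2, 7.0], [35.2, 71.0, 11.5]]
shank top 201 [[27.2, 101.8, 0.3], [31.6, 105.2, 1.8], [35.3, 109.0, 4.0]]
bowl 398 [[26.9, 76.3, 46.0], [32.7, 87.6, 48.9], [36.0, 94.7, 53.1]]
arm 1239 [[26.9, 116.8, 45.0], [33.7, 143.0, 46.8], [37.6, 164.3, 51.4]]
keeper 929 [[25.6, 75.7, 2.4], [31.7, 97.5, 7.7], [37.1, 105.2, 14.5]]
```

>>> apply_moves(
  rows=[
    {"xyz": [1,6,0],"turn": [0,0,0],"grip": 0.0},
    {"xyz": [3,16,0],"turn": [0,0,0],"grip": 0.0},
    {"xyz": [5,28,0],"turn": [0,0,0],"grip": 0.0},
    {"xyz": [6,42,0],"turn": [0,0,0],"grip": 0.0},
    {"xyz": [6,55,0],"turn": [0,0,0],"grip": 0.0},
    {"xyz": [6,66,0],"turn": [0,0,0],"grip": 0.0},
    {"xyz": [6,73,0],"turn": [0,0,0],"grip": 0.0},
    {"xyz": [6,76,0],"turn": [0,0,0],"grip": 0.0},
    {"xyz": [6,76,0],"turn": [0,0,0],"grip": 0.0},
    {"xyz": [6,76,0],"turn": [0,0,0],"grip": 0.0},
    {"xyz": [6,76,0],"turn": [0,0,0],"grip": 0.0},
  ],
)

```text
clock: 8.97
tcp_pos: [0.6408, 0.188, 0.2936]
orientation: [0.001, 0.636, 0.771, -0.0]
wrist_force: [-0.9, 0.3, -3.2]
finger_gap: 0.005
grip_force: 78.2
```

```bash
python3 - <<'E'
from h import *
s,r=st();print(s["tcp_pos"],s["wrist_force"]);c=cam("wrist");P=cloud(c);hsv=cv2.cvtColor(c["color"],cv2.COLOR_BGR2HSV)
cv2.imwrite("pics/w6.png",c["color"])
T=(P-s["tcp_pos"])@r.as_matrix()*1000;ok=c["z_map"]>0
w=(hsv[...,1]<110)&(hsv[...,2]>90)&ok
def rep(n,m):
    q=T[m]
    if len(q):print(n,len(q),np.percentile(q,[2,50,98],axis=0).round(1).tolist())
rep("wire",w&(abs(T[...,1])<8)&(T[...,2]<-15)&(T[...,2]>-30)&(T[...,0]>40)&(T[...,0]<85))
H=lambda a,b:w&(T[...,1]>a)&(T[...,1]<b)&(T[...,0]>10)&(T[...,0]<45)
rep("tip top",H(-30,0)&(T[...,2]<12)&(T[...,2]>0));rep("shank top",H(12,50)&(T[...,2]<6)&(T[...,2]>-10))
E
```

```text
[0.64084393 0.18795966 0.29355042] [-0.90435183  0.33045668 -3.18100555]
wire 2276 [[41.0, -2.4, -23.1], [63.9, 1.3, -21.3], [84.1, 5.2, -17.9]]
tip top 267 [[19.9, -12.0, 5.7], [24.8, -7.7, 7.6], [28.3, -3.6, 11.2]]
shank top 215 [[20.1, 26.5, 0.4], [24.7, 30.4, 2.2], [28.3, 34.3, 5.3]]
```

View pics/w6.png

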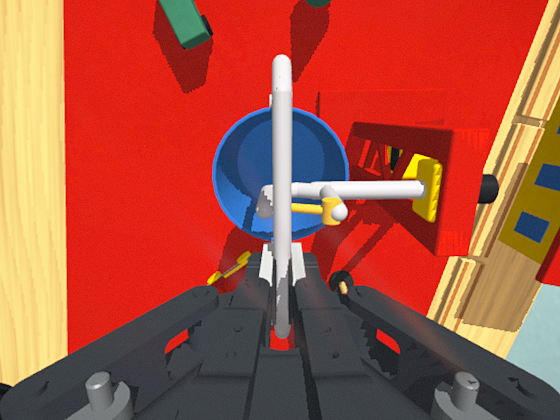

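The view shows the wire at (282,60)–(282,330) over the hook mouth, just inside the tip at (265,200), with the shank at (338,210). It measures x ≈ -9.5, so I'll shift 1.5 mm inward, descend to near contact, then feel.

>>> apply_moves(
  rows=[
    {"xyz": [0,1.5,0],"turn": [0,0,0],"grip": 0.0},
    {"xyz": [0,1.5,5],"turn": [0,0,0],"grip": 0.0},
    {"xyz": [0,1.5,10],"turn": [0,0,0],"grip": 0.0},
    {"xyz": [0,1.5,15],"turn": [0,0,0],"grip": 0.0},
    {"xyz": [0,1.5,19],"turn": [0,0,0],"grip": 0.0},
    {"xyz": [0,1.5,21],"turn": [0,0,0],"grip": 0.0},
    {"xyz": [0,1.5,21],"turn": [0,0,0],"grip": 0.0},
  ],
)

```text
clock: 9.6
tcp_pos: [0.6422, 0.1884, 0.2714]
orientation: [0.0, 0.636, 0.772, -0.001]
wrist_force: [-0.4, 0.2, -3.2]
finger_gap: 0.0051
grip_force: 78.3
```

>>> apply_moves(
  rows=[
    {"xyz": [0,0,1.5],"turn": [0,0,0],"grip": 0.0},
    {"xyz": [0,0,3],"turn": [0,0,0],"grip": 0.0},
    {"xyz": [0,0,4],"turn": [0,0,0],"grip": 0.0},
    {"xyz": [0,0,4],"turn": [0,0,0],"grip": 0.0},
  ],
)

```text
clock: 9.93
tcp_pos: [0.6427, 0.1884, 0.2683]
orientation: [0.001, 0.636, 0.772, -0.0]
wrist_force: [-1.1, -0.4, -3.6]
finger_gap: 0.0051
grip_force: 78.3
```

>>> apply_moves(
  rows=[
    {"xyz": [0,0,1],"turn": [0,0,0],"grip": 0.0},
    {"xyz": [0,0,2],"turn": [0,0,0],"grip": 0.0},
    {"xyz": [0,0,3],"turn": [0,0,0],"grip": 0.0},
    {"xyz": [0,0,3],"turn": [0,0,0],"grip": 0.0},
  ],
)

```text
clock: 10.27
tcp_pos: [0.6428, 0.1884, 0.2657]
orientation: [0.001, 0.636, 0.771, -0.0]
wrist_force: [-1.2, -0.1, -1.0]
finger_gap: 0.005
grip_force: 78.3
```

The force begins to rise at a wire height of about 0.285, so the hook is at about 0.253. I'll press on gently.

>>> apply_moves(
  rows=[
    {"xyz": [0,0,1],"turn": [0,0,0],"grip": 0.0},
    {"xyz": [0,0,2],"turn": [0,0,0],"grip": 0.0},
    {"xyz": [0,0,3],"turn": [0,0,0],"grip": 0.0},
    {"xyz": [0,0,4],"turn": [0,0,0],"grip": 0.0},
    {"xyz": [0,0,4],"turn": [0,0,0],"grip": 0.0},
  ],
)

```text
clock: 10.68
tcp_pos: [0.6434, 0.1885, 0.2626]
orientation: [0.002, 0.636, 0.771, 0.001]
wrist_force: [0.7, -0.1, 5.1]
finger_gap: 0.0052
grip_force: 79.0
```

>>> apply_moves(
  rows=[
    {"xyz": [0,0,1],"turn": [0,0,0],"grip": 0.0},
    {"xyz": [0,0,2],"turn": [0,0,0],"grip": 0.0},
    {"xyz": [0,0,3],"turn": [0,0,0],"grip": 0.0},
    {"xyz": [0,0,4],"turn": [0,0,0],"grip": 0.0},
    {"xyz": [0,0,4],"turn": [0,0,0],"grip": 0.0},
  ],
)

```text
clock: 11.1
tcp_pos: [0.6435, 0.1886, 0.2589]
orientation: [0.002, 0.636, 0.772, 0.001]
wrist_force: [-0.5, 0.0, 5.8]
finger_gap: 0.0052
grip_force: 79.1
```

>>> apply_moves(
  rows=[
    {"xyz": [0,0,1],"turn": [0,0,0],"grip": 0.0},
    {"xyz": [0,0,2],"turn": [0,0,0],"grip": 0.0},
    {"xyz": [0,0,3],"turn": [0,0,0],"grip": 0.0},
    {"xyz": [0,0,4],"turn": [0,0,0],"grip": 0.0},
    {"xyz": [0,0,5],"turn": [0,0,0],"grip": 0.0},
    {"xyz": [0,0,5],"turn": [0,0,0],"grip": 0.0},
  ],
)

```text
clock: 11.6
tcp_pos: [0.6428, 0.1886, 0.2534]
orientation: [0.001, 0.636, 0.772, 0.0]
wrist_force: [-1.4, -1.2, 4.4]
finger_gap: 0.0052
grip_force: 79.0
```

>>> apply_moves(
  rows=[
    {"xyz": [0,0,1],"turn": [0,0,0],"grip": 0.0},
    {"xyz": [0,0,2],"turn": [0,0,0],"grip": 0.0},
    {"xyz": [0,0,3],"turn": [0,0,0],"grip": 0.0},
    {"xyz": [0,0,4],"turn": [0,0,0],"grip": 0.0},
    {"xyz": [0,0,5],"turn": [0,0,0],"grip": 0.0},
    {"xyz": [0,0,5],"turn": [0,0,0],"grip": 0.0},
  ],
)

```text
clock: 12.1
tcp_pos: [0.6422, 0.1884, 0.2477]
orientation: [0.0, 0.636, 0.772, -0.0]
wrist_force: [-2.3, -0.3, 3.9]
finger_gap: 0.0054
grip_force: 78.9
```

>>> apply_moves(
  rows=[
    {"xyz": [0,0,1],"turn": [0,0,0],"grip": 0.0},
    {"xyz": [0,0,2],"turn": [0,0,0],"grip": 0.0},
    {"xyz": [0,0,3],"turn": [0,0,0],"grip": 0.0},
    {"xyz": [0,0,4],"turn": [0,0,0],"grip": 0.0},
    {"xyz": [0,0,4],"turn": [0,0,0],"grip": 0.0},
  ],
)

```text
clock: 12.52
tcp_pos: [0.6412, 0.1881, 0.2415]
orientation: [-0.001, 0.636, 0.772, -0.002]
wrist_force: [0.3, 0.8, -4.6]
finger_gap: 0.0052
grip_force: 78.3
```

The keeper snapped past, and the force is back to the pail's weight. I'll lower into the bowl until I feel it take the load.

>>> apply_moves(
  rows=[
    {"xyz": [0,1.5,2],"turn": [0,0,0],"grip": 0.0},
    {"xyz": [0,3,4],"turn": [0,0,0],"grip": 0.0},
    {"xyz": [0,4.5,6],"turn": [0,0,0],"grip": 0.0},
    {"xyz": [0,6,8],"turn": [0,0,0],"grip": 0.0},
    {"xyz": [0,6,8],"turn": [0,0,0],"grip": 0.0},
  ],
)

```text
clock: 12.93
tcp_pos: [0.6489, 0.1895, 0.2344]
orientation: [0.0, 0.636, 0.771, -0.001]
wrist_force: [0.4, -0.4, -3.3]
finger_gap: 0.005
grip_force: 78.4
```

>>> apply_moves(
  rows=[
    {"xyz": [0,0.5,1],"turn": [0,0,0],"grip": 0.0},
    {"xyz": [0,1,2],"turn": [0,0,0],"grip": 0.0},
    {"xyz": [0,1,3],"turn": [0,0,0],"grip": 0.0},
    {"xyz": [0,1,3],"turn": [0,0,0],"grip": 0.0},
  ],
)

```text
clock: 13.27
tcp_pos: [0.6495, 0.1897, 0.2323]
orientation: [0.001, 0.636, 0.772, -0.0]
wrist_force: [0.6, -0.8, -3.7]
finger_gap: 0.0055
grip_force: 78.4
```

>>> apply_moves(
  rows=[
    {"xyz": [0,0,0.7],"turn": [0,0,0],"grip": 0.0},
    {"xyz": [0,0,1.4],"turn": [0,0,0],"grip": 0.0},
    {"xyz": [0,0,1.4],"turn": [0,0,0],"grip": 0.0},
  ],
)

```text
clock: 13.52
tcp_pos: [0.6495, 0.1897, 0.231]
orientation: [0.001, 0.636, 0.772, -0.0]
wrist_force: [0.4, 0.6, -2.9]
finger_gap: 0.006
grip_force: 78.4
```

>>> apply_moves(
  rows=[
    {"xyz": [0,0,0.6],"turn": [0,0,0],"grip": 0.0},
    {"xyz": [0,0,1.2],"turn": [0,0,0],"grip": 0.0},
    {"xyz": [0,0,1.2],"turn": [0,0,0],"grip": 0.0},
  ],
)

```text
clock: 13.77
tcp_pos: [0.6495, 0.1897, 0.2297]
orientation: [0.001, 0.636, 0.772, -0.0]
wrist_force: [0.3, -0.1, -3.7]
finger_gap: 0.0052
grip_force: 78.4
```

>>> apply_moves(
  rows=[
    {"xyz": [0,0,0],"turn": [0,0,0],"grip": 0.08},
    {"xyz": [0,0,0],"turn": [0,0,0],"grip": 0.1},
    {"xyz": [0,0,0],"turn": [0,0,0],"grip": 0.14},
    {"xyz": [0,0,0],"turn": [0,0,0],"grip": 0.2},
    {"xyz": [0,0,0],"turn": [0,0,0],"grip": 0.3},
    {"xyz": [0,0,0],"turn": [0,0,0],"grip": 0.3},
    {"xyz": [0,0,0],"turn": [0,0,0],"grip": 0.3},
    {"xyz": [0,0,0],"turn": [0,0,0],"grip": 0.3},
  ],
  force=20,
)

```text
clock: 14.43
tcp_pos: [0.6496, 0.1897, 0.23]
orientation: [0.001, 0.636, 0.772, -0.0]
wrist_force: [0.1, -0.1, -0.3]
finger_gap: 0.0259
grip_force: 0.0
```

>>> apply_moves(
  rows=[
    {"xyz": [0,0,-5],"turn": [0,0,0],"grip": 0.3},
    {"xyz": [0,0,-15],"turn": [0,0,0],"grip": 0.3},
    {"xyz": [0,0,-30],"turn": [0,0,0],"grip": 0.3},
    {"xyz": [0,0,-50],"turn": [0,0,0],"grip": 0.3},
    {"xyz": [0,0,-80],"turn": [0,0,0],"grip": 0.3},
    {"xyz": [0,0,-100],"turn": [0,0,0],"grip": 0.3},
    {"xyz": [-20,-30,-110],"turn": [0,0,0],"grip": 0.3},
    {"xyz": [-30,-50,-110],"turn": [0,0,0],"grip": 0.3},
    {"xyz": [-30,-50,-110],"turn": [0,0,0],"grip": 0.3},
  ],
)

```text
clock: 15.18
tcp_pos: [0.604, 0.149, 0.3425]
orientation: [0.001, 0.637, 0.771, -0.0]
wrist_force: [0.1, -0.4, 0.5]
finger_gap: 0.0257
grip_force: 0.0
```

```bash
python3 - <<'E'
from h import *
s,r=st();print(s["clock"],s["tcp_pos"],s["wrist_force"])
c=cam("wrist");d=cam("scene")
cv2.imwrite("pics/w7.png",np.hstack([cv2.resize(c["color"],(400,300)),cv2.resize(d["color"][210:360,200:400],(400,300))]))
for n,k in(("w",c),("s",d)):
    P=cloud(k);hsv=cv2.cvtColor(k["color"],cv2.COLOR_BGR2HSV);A=np.array([[.982,.19],[-.19,.982]])
    Q=np.concatenate([(P[...,:2]-[.645,.2115])@A.T,P[...,2:]],-1)*1000
    m=(hsv[...,1]<110)&(hsv[...,2]>90)&(k["z_map"]>0)&(abs(Q[...,0])<25)&(abs(Q[...,1]-4)>12)&(abs(Q[...,1]-4)<45)&(Q[...,2]>215)&(Q[...,2]<300)
    q=Q[m];print(n,len(q),np.percentile(q,[5,50,95],axis=0).round(1).tolist() if len(q) else 0)
    m=(cv2.inRange(hsv,(95,100,40),(130,255,255))>0)&(k["z_map"]>0)&(abs(Q[...,0])<90)&(abs(Q[...,1])<90)&(Q[...,2]>40)
    q=Q[m];print("pail",q.min(0),q.max(0))
E
```

```text
15.1833 [0.60403544 0.14902368 0.34249144] [ 0.12326554 -0.37546602  0.48644123]
w 919 [[-2.4, -37.0, 248.8], [0.8, 19.4, 251.1], [4.7, 46.3, 253.0]]
pail [-89.94858581 -66.20549525  58.67165869] [ 52.52255314  54.50699388 436.4495292 ]
s 89 [[-3.4, -37.1, 246.3], [1.4, 17.6, 251.2], [4.8, 45.6, 255.6]]
pail [-54.2645306  -48.75741841  55.34510278] [ 49.92634806  51.89664834 147.19874294]
```

View pics/w7.png

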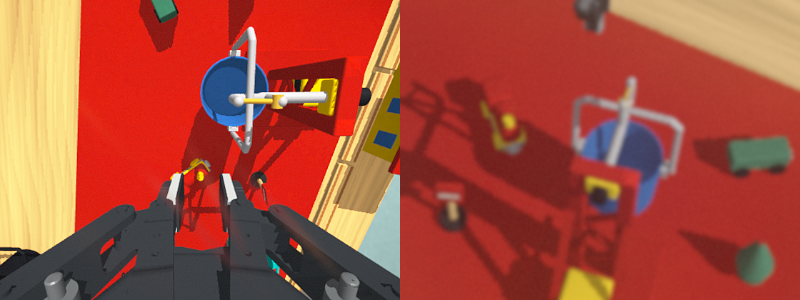

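The wrist half shows the crossbar at (248,35)–(248,145) in the hook, under the shut brass keeper at (240,100)–(280,102). The scene half shows the pail hanging clear. The wire measures x ≈ 1 mm and z ≈ 0.247. I'll let it settle and hand in.

>>> apply_moves(
  rows=[
    {"xyz": [-10,-20,-20],"turn": [0,0,0],"grip": 0.3},
    {"xyz": [-20,-40,-40],"turn": [0,0,0],"grip": 0.3},
    {"xyz": [-20,-40,-40],"turn": [0,0,0],"grip": 0.3},
    {"xyz": [-20,-40,-40],"turn": [0,0,0],"grip": 0.3},
    {"xyz": [-20,-40,-40],"turn": [0,0,0],"grip": 0.3},
    {"xyz": [-20,-40,-40],"turn": [0,0,0],"grip": 0.3},
    {"xyz": [-20,-40,-40],"turn": [0,0,0],"grip": 0.3},
    {"xyz": [-20,-40,-40],"turn": [0,0,0],"grip": 0.3},
    {"xyz": [-20,-40,-40],"turn": [0,0,0],"grip": 0.3},
    {"xyz": [-20,-40,-40],"turn": [0,0,0],"grip": 0.3},
    {"xyz": [-20,-40,-40],"turn": [0,0,0],"grip": 0.3},
    {"xyz": [-20,-40,-40],"turn": [0,0,0],"grip": 0.3},
  ],
)

```text
clock: 16.28
tcp_pos: [0.5706, 0.1237, 0.3798]
orientation: [0.001, 0.636, 0.772, -0.0]
wrist_force: [0.1, 0.4, -0.5]
finger_gap: 0.0254
grip_force: 0.0
```

>>> apply_moves(
  rows=[
    {"xyz": [0,0,0],"turn": [0,0,0],"grip": 0.3},
    {"xyz": [0,0,0],"turn": [0,0,0],"grip": 0.3},
    {"xyz": [0,0,0],"turn": [0,0,0],"grip": 0.3},
    {"xyz": [0,0,0],"turn": [0,0,0],"grip": 0.3},
    {"xyz": [0,0,0],"turn": [0,0,0],"grip": 0.3},
    {"xyz": [0,0,0],"turn": [0,0,0],"grip": 0.3},
    {"xyz": [0,0,0],"turn": [0,0,0],"grip": 0.3},
    {"xyz": [0,0,0],"turn": [0,0,0],"grip": 0.3},
    {"xyz": [0,0,0],"turn": [0,0,0],"grip": 0.3},
    {"xyz": [0,0,0],"turn": [0,0,0],"grip": 0.3},
    {"xyz": [0,0,0],"turn": [0,0,0],"grip": 0.3},
    {"xyz": [0,0,0],"turn": [0,0,0],"grip": 0.3},
  ],
)

```text
clock: 17.28
tcp_pos: [0.5706, 0.1236, 0.3799]
orientation: [0.001, 0.636, 0.771, -0.0]
wrist_force: [-0.4, 0.4, 0.0]
finger_gap: 0.0261
grip_force: 0.0
```

```bash
python3 - <<'E'
from h import *
for i in range(3):
    k=cam("scene");P=cloud(k);hsv=cv2.cvtColor(k["color"],cv2.COLOR_BGR2HSV)
    m=(cv2.inRange(hsv,(95,100,40),(130,255,255))>0)&(k["z_map"]>0)&(abs(P[...,0]-.645)<.08)&(abs(P[...,1]-.21)<.08)&(P[...,2]>.04)
    print(P[m].mean(0).round(4))
print(ticket.hand_in())
E
```

```text
[0.634  0.201  0.1098]
[0.6333 0.2012 0.1092]
[0.6339 0.2005 0.1104]
the job is handed in; nothing more can be done
None
```

The blue pail hangs still from the crane's hook, clear of the table, with the keeper shut above the handle by the camera views; I handed the job in at about 17 s, and no verdict came back.

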